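Tap a stuck tart tin off its base

ROBOT

A 6-joint arm with a two-finger parallel gripper is mounted at the origin on a cart in front of the work surface, level with it; the furniture and walls round the work are solid. World frame = base frame: x ahead of the robot, y to its left, z up, the work surface at z = 0. Lengths are in mm, angles in rad, forces in N, time in s.
With the tool pointing down it reaches from about 375 to 900 mm from the base axis. Payload 3.1 kg.
Tool frame: the origin (TCP) lies between the finger pads; the fingertips stand 25 mm ahead of it and the grasp point (between the pads) lies 6 mm ahead of it; z points along the fingers, y is the line along which they close (so a half turn about z gives the same grasp; the last joint's range is limited). The gripper opens to 87 mm and grips with 3 to 60 N. Pads are 19 mm wide; open, the fingers measure 117 mm over their backs; the gripper's body (75 mm by 190 mm) begins 51 mm behind the grasp point.
Start: joints at [0.94, 0.527, 1.433, -0, 1.181, -0.178], TCP at [273.386, 562.011, 221.048] pointing down, gripper open.
Joint ranges: [-3.08, 3.08], [-0.75, 2.2], [0.22, 2.44], [-1.43, 4.57], [0, 2.65], [-2.85, 2.85]. Speed limits (rad/s): [2.79, 2.79, 3.14, 3.14, 3.14, 3.14].

INTERFACE

Orientations are given as a unit quaternion [w, x, y, z].
In Python, from station import robot, snapshot, boxes_of, regions_of, spot_point gives the robot as it stands. The module is installed in compiled form; this text tells all that it offers.
- The arm moves only by the tool send_rows, never from a script. Its argument "series" is a list of rows, each a list of 7 numbers: the opening, from 0 (shut) to 1 (fully open), then the shift along the tool's x, y, z in units of 60 mm (1.0 is 60 mm), then the turn, a rotation vector about the tool's x, y, z in units of 10 degrees (1.0 is 10 degrees). In form: [[hand, x, y, z, wx, wy, wz], ...]. A call has 1 to 10 rows; each row shifts and turns the commanded pose from where the row before left it, along the tool's axes as they then stand; what a row does not reach is not made up. A row lasts 1/8 s, in which the tool goes at most 62.5 mm and 10.7 degrees, less where a joint would pass 70% of its speed; a pose out of reach is approached as far as the arm can. A call is refused whole if a number of a shift passes 1 or a number of a turn 1, either way. A call with a gripper value outside its range is refused whole. The fingers move at their own pace and stop on an object; "squeeze" is the grip in N (left out, the last holds). Time passes only in rows, so rows that do not move let the fingers close. It gives the time, the measured TCP pose, the force, the opening and the grip force at its end, in the units of the state.
- robot.read_state(): the state, without advancing time (a new reading comes with each control period).
- snapshot(name): name is "scene" or "top" or "wrist"; returns a dict with "image" (384x512x3 uint8, blue, green, red), "K" (3x3 intrinsics, pixels), "k1" (the pictures are not rectified: a ray, as slopes to the right and down, at radius r is drawn at 1 + k1 r^2 times it, then the intrinsics apply), "R" (3x3) and "t" (3): a world point X has camera coordinates R X + t. Camera axes: x right, y down, z forward; pixel columns grow to the right and rows downward; lengths in mm; the calibration is good to about 2 mm. A picture is of the moment at which its call begins. There is no depth.
- robot.job_done(): hands the job in; it is judged then, once.
Trained networks look in a picture, given as the dict that the camera call returned (one of the last four; its "shot" number tells which), for a name from the list of things; names that differ only in an ending like _2 or _b are one class to them, and where a whole thing is asked for, a point or a joint stands for the part that bears it (a point fixed in the world has none). Each returns a list of dicts, best first, with "conf" (0 to 1); they miss things now and then, are a little off and sometimes report something else, mostly with a low value. They report only what shows in the picture. A call takes as long as a camera call.
- boxes_of(label, picture): "position" ([column, row] in pixels, amid what is visible of it).
- regions_of(label, picture): "region" (384x512 bool, what is visible of it) and "position" ([column, row] in pixels, amid what is visible of it).
- spot_point(label, picture): "position" ([column, row] in pixels: a listed point, or the origin of a listed thing).
The state is a dict: "clock": time; "joint_pos": joint angles; "dq": joint speeds; "effort": joint torques, N m; "tool_pos": TCP position; "tool_rot": TCP orientation; "contact_force": force on the tool from outside, world axes, zero at the start; "torque": the same for the moment, N m; "grip_width": opening from 0.0 (shut) to 1.0 (fully open); "gripper_force": force on a finger pad.
Only numpy, scipy, OpenCV 4.12 (cv2) and the standard library are available. Lean on these libraries where they do the work, as an engineer would, in place of code of your own. Each camera call takes 0.05 s, during which the arm holds its last target. There are 200 camera calls.

TASK

The shortbread has been stood on a low food tin to unmould it, but the tin's fluted ring is stuck to its base plate and too hot to touch. Pick up the small rubber-footed mallet and tap the ring down lightly on its two lugs, alternating sides and never forcing a side that has jammed, until the ring drops free onto the worktop; do not hit the shortbread. Then stand the mallet upright on the worktop, clear of the ring, leaving everything else where it is.

Things in the scene. Friction and masses are not known exactly. Their poses are not given: they have to be found in the camera images.
- stand_tin: Round food tin, 86 mm across, 40 mm high, fixed to the worktop; origin at the centre of its underside (z = 0), z up. On it lies the base plate of a tart tin with a shortbread; round that is stuck the tin's fluted metal ring, 25 mm high, 125 mm across its top edge (at first 64 mm up), with two flat rounded lugs on the stand's +y and -y sides, 42 mm wide, 62 to 107 mm from the axis.
- tin_ring (a joint): How far the ring has gone down in m: 0 to 0.001 at the start, 0.039 when it lies on the worktop. It only goes down and tilts to either lug. Tap each lug in the middle of its flat top, 84 mm from the stand's axis: 58.5 mm above the worktop less this value, but up to 5.5 mm higher or lower, as the hand-riveted lugs sit uneven by an unmeasured amount: feel for them.
- shortbread: Golden scored shortbread on the base plate, 102 mm across, top 56.5 mm above the worktop; origin at the plate's underside. The ring sticks to the plate's edge at each lug side by itself: 6 to 9.5 N on a lug makes that side creep down while the far one stays, until the ring jams askew and stops dead. Both sides let go some 8 to 10 mm down; then the ring drops.
- mallet: Small upright beech mallet standing on its head, 161 mm tall, about 0.19 kg, two dark lines round the head. Origin: centre of its underside; z up its handle. Black rubber foot 34 mm across, 12 mm high (yields 1 mm for each 12 N); head 39 mm across up to 58 mm; round handle 23 mm across from 67 to 148 mm. It stands to the left or right of the tart tin.
- mallet_grip (a point): Middle of the mallet's handle, 115 mm above its underside: where to grip it from above. On the jam: from one jam to the other a lug goes down about 2 mm (0.016 rad), so it takes some 4 to 10 taps. Forcing a jammed lug on takes over 16 N, and 15 N already spoils the thin tin; tapping it again does nothing, but now the other lug will go down.
- kitchen_timer: Red wind-up timer, 69 mm across and 68 mm high, loose; origin under its centre. It stands at the side where the mallet does not.
- mug_1: White mug with a green band, 86 mm across and 90 mm high, handle out to 122 mm, loose; origin under its centre.
- salt_shaker: Glass salt shaker, 44 mm across and 90 mm high, loose; origin under its centre.
- garlic: Garlic bulb, 56 mm, loose; origin under its centre.
- tumbler: Clear glass tumbler, 80 mm across and 91 mm high, loose; origin under its centre.

How it is judged:
By the outcome, as a careful person would: the job done as asked, in the order asked, and still so for the second after the job is handed in, with the robot touching nothing.
It also fails if it takes over 64 s, if anything falls off the work surface, if the arm or the gripper's body presses on something with over 40 N, if the wrist force passes 120 N, or if a joint passes its speed limit or range.

## Working session

There is one attempt and no reset: what is moved stays moved. The work goes in short steps, Python scripts to look and compute and a tool call to move; the robot and the scene stay as the last step left them, time stands still between calls to the robot, and variables do not carry over. Pictures are saved under pics/ and viewed, at most 10 in all, crops included, and the job is handed in when it is done.

Besides the shell and the picture viewer there is one more tool, called after ">>>" as name([rows], argument=value, ...), one row to a line, values as JSON. send_rows: Moves the arm, as the interface text tells. Its arguments: {"type":"object","properties":{"series":{"type":"array"},"squeeze":{"type":"number"}},"required":["series"]}

```bash
mkdir -p pics
cat > h.py <<'E'
import numpy as np,cv2
from station import robot,snapshot,boxes_of,regions_of,spot_point
def ray(p,px):
    K=np.array(p["K"]);R=np.array(p["R"]);t=np.array(p["t"])
    d=np.array([(px[0]-K[0,2])/K[0,0],(px[1]-K[1,2])/K[1,1]]);u=d.copy()
    for _ in range(30): u=d/(1+p["k1"]*(u@u))
    v=R.T@np.array([u[0],u[1],1]); return -R.T@t, v/np.linalg.norm(v)
def onz(p,px,z):
    c,v=ray(p,px); return c+v*(z-c[2])/v[2]
def tri(obs):
    A=np.zeros((3,3));b=np.zeros(3);L=[]
    for p,px in obs:
        c,v=ray(p,px);M=np.eye(3)-np.outer(v,v);A+=M;b+=M@c;L.append((c,v))
    X=np.linalg.solve(A,b)
    return X,[np.linalg.norm(np.cross(X-c,v)) for c,v in L]
def proj(p,X):
    q=np.array(p["R"])@np.array(X,float)+np.array(p["t"]);u=q[:2]/q[2];u=u*(1+p["k1"]*(u@u));K=np.array(p["K"])
    return np.array([K[0,0]*u[0]+K[0,2],K[1,1]*u[1]+K[1,2]])
def tool():
    from scipy.spatial.transform import Rotation as Ro
    s=robot.read_state();q=s["tool_rot"];return s,Ro.from_quat([q[1],q[2],q[3],q[0]]).as_matrix()
E
cat > a.py <<'E'
from h import *
np.set_printoptions(precision=1,suppress=True)
P={n:snapshot(n) for n in("scene","top","wrist")}
cv2.imwrite("pics/a.png",cv2.resize(np.vstack([P["scene"]["image"],P["top"]["image"]]),(400*1,600)))
cv2.imwrite("pics/s.png",P["scene"]["image"]);cv2.imwrite("pics/t.png",P["top"]["image"])
for l in["stand_tin","tin_ring","shortbread","mallet","mallet_grip","kitchen_timer","mug_1","salt_shaker","garlic","tumbler"]:
    O=[]
    for n in P:
        r=spot_point(l,P[n])
        if r and r[0]["conf"]>.3: O.append((P[n],r[0]["position"]));print(l,n,round(r[0]["conf"],2),np.array(r[0]["position"]),onz(P[n],r[0]["position"],115 if l=="mallet_grip" else 40 if l=="shortbread" else 0))
    if len(O)>1: print("  tri",*tri(O))
s,R=tool();print(s,R)
E
python3 a.py
```

```text
stand_tin scene 0.67 [232.2 218.4] [516.7  53.1   0. ]
stand_tin top 0.64 [234.4 211.8] [523.7  48.    0. ]
  tri [520.2  50.6   0.2] [np.float64(4.331294597847392), np.float64(4.331294597847275)]Traceback (most recent call last):
  File "a.py", line 9, in <module>
    r=spot_point(l,P[n])
ValueError: it knows: garlic, kitchen_timer, mallet, mallet_grip, mug, salt_shaker, shortbread, stand_tin, tumbler
```

```bash
sed -i 's/"tin_ring",//;s/mug_1/mug/' a.py; python3 a.py
```

```text
stand_tin scene 0.76 [231.8 218.9] [513.8  51.6   0. ]
stand_tin top 0.77 [233.4 215. ] [515.2  50.4   0. ]
  tri [514.5  51.    0.1] [np.float64(0.9624017368066284), np.float64(0.9624017368067156)]
shortbread scene 0.68 [233.3 206.6] [520.9  51.5  40. ]
shortbread top 0.61 [232.8 209.9] [522.4  49.5  40. ]
  tri [521.4  50.2  40.5] [np.float64(1.2139011259640056), np.float64(1.2139011259642445)]
mallet scene 0.57 [312.3 269.3] [ 489.5 -286.1    0. ]
mallet_grip scene 0.79 [314.2 228.4] [ 495.6 -278.   115. ]
mallet_grip top 0.87 [375.3 220.2] [ 491.7 -283.   115. ]
  tri [ 491.  -281.7  118.6] [np.float64(0.22634246846378106), np.float64(0.22634246846370162)]
kitchen_timer scene 0.53 [180.1 199.6] [475.2 268.9   0. ]
kitchen_timer top 0.67 [145.5 230.8] [470.9 276.7   0. ]
  tri [474.3 274.8  -1.7] [np.float64(3.975063038947477), np.float64(3.9750630389472947)]
mug scene 0.66 [159.8 222.8] [340.7 184.3   0. ]
mug top 0.58 [181.7 284.8] [336.7 175.3  -0. ]
  tri [336.2 174.7   5.8] [np.float64(0.9177944291793056), np.float64(0.9177944291792957)]
salt_shaker scene 0.58 [242.2 180.2] [728.8 240.1   0. ]
salt_shaker top 0.83 [166.6 140.7] [716.6 237.9   0. ]
  tri [718.2 234.2   4.7] [np.float64(3.9549579162326443), np.float64(3.954957916232588)]
garlic scene 0.6 [299.8 206.5] [725.  -39.5   0. ]
tumbler top 0.8 [357.5 128.1] [ 759.7 -282.3    0. ]
{'clock': 1.8, 'joint_pos': array([ 0.9,  0.5,  1.4, -0. ,  1.2, -0.2]), 'dq': array([-0., -0.,  0.,  0.,  0., -0.]), 'effort': array([  0. , -44. , -17.7,   0.1,   0.1,   0. ]), 'tool_pos': array([273.4, 562. , 221. ]), 'tool_rot': array([-0. ,  0.2,  1. , -0. ]), 'contact_force': array([ 0.8,  0.6, -0.1]), 'torque': array([-0., -0., -0.]), 'gripper_force': 0.0, 'grip_width': 0.9973103667268525} [[-0.9  0.4 -0. ]
 [ 0.4  0.9 -0. ]
 [-0.  -0.  -1. ]]
```

View pics/s.png

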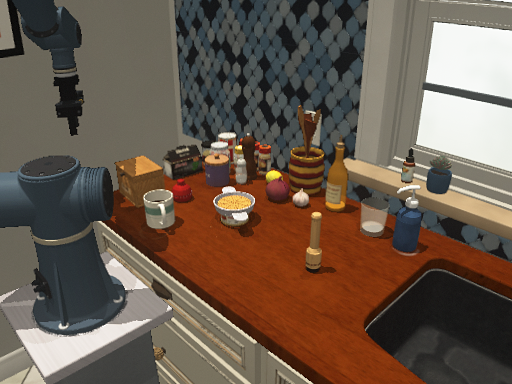

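View pics/t.png

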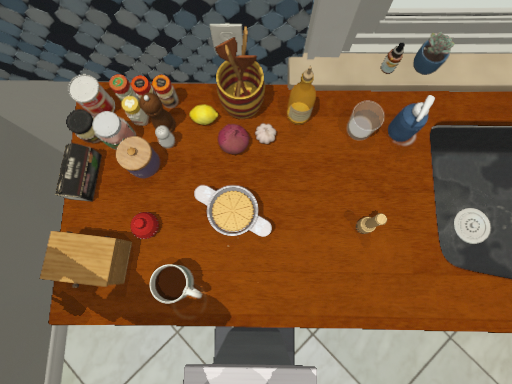

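The top picture shows the tart tin at (233,211) with its lugs at (204,195) and (262,228). The mallet is at (370,222), on the right; the timer (144,225) and mug (172,285) are on the left. I'll go over the tin for a closer wrist view.

```bash
cat >> h.py <<'E'
def plan(X,z_rot=None):
    s,R=tool();d=R.T@(np.array(X,float)-s["tool_pos"])/60
    n=int(np.ceil(np.linalg.norm(d)/1.0));print("pos",np.round(s["tool_pos"],1),"xaxis",np.round(R[:,0],3),"yaxis",np.round(R[:,1],3),"delta",np.round(d,3),"n",n,"per",np.round(d/max(n,1),3),"clock",round(s["clock"],2),"F",np.round(s["contact_force"],1),"q",np.round(s["joint_pos"],2),"w",round(s["grip_width"],3))
E
python3 -c "
from h import *
plan([470,60,300])
p=snapshot('wrist');R=np.array(p['R']);print(-R.T@np.array(p['t']),R)"
```

```text
pos [273.4 562.  221. ] xaxis [-0.899  0.437 -0.   ] yaxis [ 0.437  0.899 -0.   ] delta [-6.607 -6.09  -1.316] n 10 per [-0.661 -0.609 -0.132] clock 1.8 F [ 0.8  0.6 -0.1] q [ 0.94  0.53  1.43 -0.    1.18 -0.18] w 0.997
[204.142709   594.70510974 385.94498813] [[ 4.36371152e-01  8.99766744e-01  1.54308815e-04]
 [ 8.64726907e-01 -4.19424825e-01  2.76279191e-01]
 [ 2.48651550e-01 -1.20426834e-01 -9.61077408e-01]]
```

>>> send_rows([
  [1,-0.6,-0.6,-0.13,0,0,0],
  [1,-0.66,-0.61,-0.13,0,0,0],
  [1,-0.66,-0.61,-0.13,0,0,0],
  [1,-0.66,-0.61,-0.13,0,0,0],
  [1,-0.66,-0.61,-0.13,0,0,0],
  [1,-0.66,-0.61,-0.13,0,0,0],
  [1,-0.66,-0.61,-0.13,0,0,0],
  [1,-0.66,-0.61,-0.13,0,0,0],
  [1,-0.66,-0.61,-0.13,0,0,0],
  [1,-0.66,-0.61,-0.13,0,0,0],
])

```text
clock: 3.1
tool_pos: [466.9, 60.0, 299.6]
tool_rot: [0.0, 0.225, 0.974, 0.0]
contact_force: [1.4, 0.5, 0.1]
grip_width: 0.998
gripper_force: 0.0
```

```bash
cat > b.py <<'E'
from h import *
import sys,pickle
np.set_printoptions(precision=1,suppress=True)
p=snapshot("wrist");cv2.imwrite(f"pics/{sys.argv[1]}.png",p["image"]);pickle.dump(p,open(f"{sys.argv[1]}.pkl","wb"))
for l,z in[("stand_tin",0),("shortbread",40),("mallet",0),("mallet_grip",115)]:
    for r in spot_point(l,p)[:1]: print(l,round(r["conf"],2),np.array(r["position"]),onz(p,r["position"],z))
plan([491,-200,300])
E
python3 b.py w1
```

```text
stand_tin 0.78 [260.8 189.1] [517.9  49.1  -0. ]
shortbread 0.86 [259.8 196.5] [517.2  46.6  40. ]
pos [465.9  61.9 298.9] xaxis [-0.9  0.4  0. ] yaxis [0.4 0.9 0. ] delta [-2.3 -3.7 -0. ] n 5 per [-0.5 -0.7 -0. ] clock 3.35 F [ 0.4  0.7 -0.3] q [-0.1  0.2  1.7  0.   1.2 -1.2] w 1.0
```

View pics/w1.png

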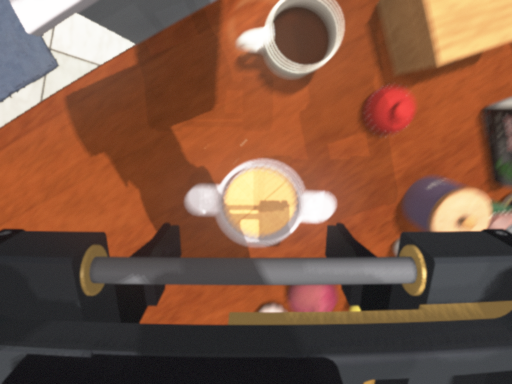

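The wrist picture shows the shortbread at (261,203). The lugs are at about (203,200) and (319,207), clear on both sides. I'll compute the lug axis from both views.

```bash
cat > c.py <<'E'
from h import *
import pickle
np.set_printoptions(precision=1,suppress=True)
w=pickle.load(open("w1.pkl","rb"));t=snapshot("top")
for n,p in(("w",w),("t",t)):
    r=regions_of("tin_ring",p) 
    for q in r[:1]:
        m=q["region"];print(n,q["conf"],m.sum(),np.array(q["position"]))
        ys,xs=np.nonzero(m);X=np.array([onz(p,(a,b),58.5)[:2] for a,b in zip(xs,ys)])
        c=np.array([517.5,49]);print("mean",X.mean(0))
        for it in range(8):
            d=X-c;rr=np.hypot(*d.T);far=rr>72
            ang=np.arctan2(d[far,1],d[far,0]);a=np.angle(np.exp(2j*ang).mean())/2
            u=np.array([np.cos(a),np.sin(a)]);e=d@u;lat=d@np.array([-u[1],u[0]])
            mid=(np.percentile(e,99.8)+np.percentile(e,.2))/2;c=c+u*mid+np.array([-u[1],u[0]])*np.median(lat[far])
        print("centre",c,"axis deg",np.degrees(a),"extent",e.min(),e.max(),"latspan",lat.min(),lat.max())
E
python3 c.py
```

```text
w 0.93 3578 [275.6 229. ]
mean [524.5  48.4]
centre [518.8  50.1] axis deg 60.28039370859787 extent -105.55829410240283 106.73234009803296 latspan -65.8801467912969 59.94132871977162
t 0.72 119 [253.3 200.9]
mean [541.8  -2. ]
centre [nan nan] axis deg nan extent nan nan latspan nan nanc.py:13: RuntimeWarning: Mean of empty slice.
  ang=np.arctan2(d[far,1],d[far,0]);a=np.angle(np.exp(2j*ang).mean())/2
  ret = ret.dtype.type(ret / rcount)
  return _methods._mean(a, axis=axis, dtype=dtype,
```

>>> send_rows([
  [1,-0.4,-0.7,0,0,0,0],
  [1,-0.48,-0.75,0,0,0,0],
  [1,-0.48,-0.75,0,0,0,0],
  [1,-0.48,-0.75,0,0,0,0],
  [1,-0.48,-0.75,0,0,0,0],
])

```text
clock: 4.12
tool_pos: [494.7, -198.9, 299.0]
tool_rot: [-0.0, 0.223, 0.975, 0.0]
contact_force: [1.0, -0.1, -0.5]
grip_width: 0.997
gripper_force: 0.0
```

```bash
python3 b.py w2
```

```text
stand_tin 0.97 [406.5 103.4] [519.3  49.2   0. ]
shortbread 0.63 [418.2 103.2] [518.   46.1  40. ]
mallet 0.76 [209.2 177.1] [ 491.5 -275.3    0. ]
mallet_grip 0.57 [187.8 202.4] [ 491.8 -287.2  115. ]
pos [ 494.1 -197.2  298.6] xaxis [-0.9  0.4  0. ] yaxis [0.4 0.9 0. ] delta [ 0.  -0.1 -0. ] n 1 per [ 0.  -0.1 -0. ] clock 4.38 F [ 0.4 -0.4 -0.2] q [-0.6  0.3  1.6  0.   1.3 -1.7] w 0.995
```

View pics/w2.png

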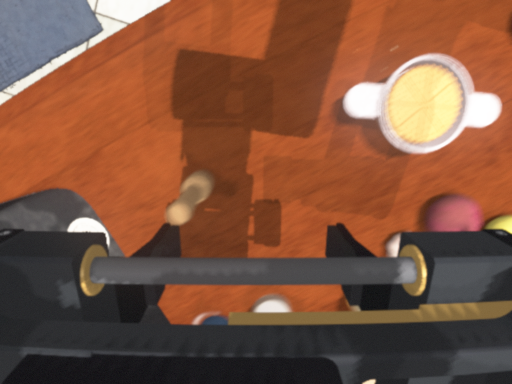

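The picture shows the mallet from its base at (203,183) to its top at (179,212). The tart tin is at (424,103) with lugs at (362,100) and (483,110).

```bash
cat > d.py <<'E'
from h import *
import pickle
np.set_printoptions(precision=1,suppress=True)
P={n:snapshot(n) for n in("wrist","scene","top")}
p=P["wrist"]
m=regions_of("tin_ring",p)[0];m=m["region"]
ys,xs=np.nonzero(m);X=np.array([onz(p,(a,b),58.5)[:2] for a,b in zip(xs,ys)]);c=np.array([518,49.5])
for it in range(8):
    d=X-c;rr=np.hypot(*d.T);far=rr>72
    a=np.angle(np.exp(2j*np.arctan2(d[far,1],d[far,0])).mean())/2;u=np.array([np.cos(a),np.sin(a)]);v=np.array([-u[1],u[0]])
    e=d@u;lat=d@v;c=c+u*(np.percentile(e,99.8)+np.percentile(e,.2))/2+v*np.median(lat[far])
print("ring",c,np.degrees(a),e.min(),e.max(),m.sum())
for l in("mallet","mallet_grip"):
    O=[(P[n],q[0]["position"]) for n in P if (q:=spot_point(l,P[n])) and q[0]["conf"]>.4];print(l,len(O),*(tri(O) if len(O)>1 else ()))
# fit mallet silhouette: vertical cylinder model vs region in each view
from scipy.optimize import minimize
M={n:regions_of("mallet",P[n]) for n in P};M={n:q[0]["region"] for n,q in M.items() if q and q[0]["conf"]>.4}
def sil(p,x,y):
    im=np.zeros((384,512),np.uint8);th=np.linspace(0,2*np.pi,24)
    for z0,z1,r in((0,12,17),(12,58,19.5),(58,67,13),(67,148,11.5),(148,161,12)):
        pts=np.array([proj(p,(x+r*np.cos(t),y+r*np.sin(t),z))*16 for z in(z0,z1) for t in th]).astype(np.int32)
        cv2.fillConvexPoly(im,cv2.convexHull(pts),1,shift=4)
    return im>0
for n in M:
    b=max((( (sil(P[n],x,y)&M[n]).sum()/(sil(P[n],x,y)|M[n]).sum(),x,y) for x in range(480,506,2) for y in range(-296,-268,2)))
    print(n,b,M[n].sum())
E
python3 d.py
```

```text
ring [519.   49.5] 61.178092072289246 -108.66491397933875 108.34612932716063 4221
mallet 2 [ 493.6 -280.9    0.9] [np.float64(1.0126119876820947), np.float64(1.0126119876820034)]
mallet_grip 2 [ 492.9 -279.9  114.8] [np.float64(0.9871261870421794), np.float64(0.9871261870420551)]
wrist (np.float64(0.8935251798561151), 490, -284) 1252
scene (np.float64(0.9257907542579076), 492, -286) 795
```

```bash
python3 -c "
from h import *
plan([492,-282.5,298])"
```

```text
pos [ 494.4 -198.7  299.1] xaxis [-0.899  0.437 -0.   ] yaxis [ 0.437  0.899 -0.   ] delta [-0.574 -1.273  0.018] n 2 per [-0.287 -0.637  0.009] clock 5.03 F [ 0.1  0.4 -0.4] q [-0.59  0.32  1.56 -0.    1.26 -1.71] w 1.0
```

>>> send_rows([
  [1,-0.29,-0.64,0,0,0,0],
  [1,-0.28,-0.63,0,0,0,0],
  [1,0,0,0,0,0,0],
  [1,0,0,0.4,0,0,0],
  [1,0,0,0.6,0,0,0],
  [1,0,0,0.6,0,0,0],
  [1,0,0,0.4,0,0,0],
])

```text
clock: 5.9
tool_pos: [491.2, -280.7, 177.4]
tool_rot: [-0.001, 0.224, 0.975, 0.001]
contact_force: [0.3, 0.5, 0.4]
grip_width: 1.002
gripper_force: 0.0
```

```bash
python3 -c "
from h import *
plan([492,-282.5,123])
p=snapshot('wrist');q=regions_of('mallet',p);print([(r['conf'],r['region'].sum(),r['position']) for r in q[:1]])
print([proj(p,(492,-282.5,z)) for z in(30,115,161)])"
```

```text
pos [ 491.2 -280.7  177.4] xaxis [-0.899  0.437  0.003] yaxis [0.437 0.899 0.001] delta [-0.028 -0.022  0.907] n 1 per [-0.028 -0.022  0.907] clock 5.9 F [0.3 0.5 0.4] q [-0.72  0.5   1.63  0.    1.01 -1.84] w 1.002
[(0.97, np.int64(2591), [251.1, 204.0])]
[array([252.15641671, 183.02185801]), array([252.07640973, 208.4811946 ]), array([252.00591413, 231.0880144 ])]
```

>>> send_rows([
  [1,0,0,0.3,0,0,0],
  [1,0,0,0.3,0,0,0],
  [1,0,0,0.26,0,0,0],
  [1,0,0,0,0,0,0],
  [0.2,0,0,0,0,0,0],
  [0.1,0,0,0,0,0,0],
  [0,0,0,0,0,0,0],
  [0,0,0,0,0,0,0],
], squeeze=35)

```text
clock: 7.0
tool_pos: [492.0, -282.4, 127.7]
tool_rot: [0.0, 0.224, 0.974, -0.0]
contact_force: [0.3, -0.1, 0.2]
grip_width: 0.632
gripper_force: 0.0
```

```bash
python3 -c "
from h import *
plan([477,-23.5,200])"
```

```text
pos [ 492.  -282.4  127.7] xaxis [-0.899  0.438 -0.001] yaxis [ 0.438  0.899 -0.   ] delta [ 2.111  3.77  -1.206] n 5 per [ 0.422  0.754 -0.241] clock 7.0 F [ 0.3 -0.1  0.2] q [-0.72  0.58  1.67 -0.    0.9  -1.84] w 0.632
```

>>> send_rows([
  [0,0,0,0.03,0,0,0],
  [0,0,0,0,0,0,0],
  [0,0,0,0,0,0,0],
  [0,0,0,0,0,0,0],
  [0,0,0,0,0,0,0],
  [0,0,0,0,0,0,0],
])

```text
clock: 7.75
tool_pos: [491.8, -282.3, 125.6]
tool_rot: [-0.0, 0.224, 0.974, -0.0]
contact_force: [0.2, -0.9, -0.1]
grip_width: 0.252
gripper_force: 35.0
```

>>> send_rows([
  [0,0,0,-0.2,0,0,0],
  [0,0,0,-0.5,0,0,0],
  [0,0,0,-0.5,0,0,0],
  [0,0,0,-0.3,0,0,0],
  [0,0,0,0,0,0,0],
  [0,0,0,0,0,0,0],
])

```text
clock: 8.5
tool_pos: [491.3, -281.6, 215.1]
tool_rot: [-0.001, 0.224, 0.974, 0.0]
contact_force: [0.1, 0.8, -1.7]
grip_width: 0.253
gripper_force: 35.0
```

```bash
python3 -c "
from h import *
import sys
p=snapshot('wrist');cv2.imwrite('pics/g.png',p['image'])
t,s=snapshot('top'),snapshot('scene')
for l in('mallet','mallet_grip'):
    O=[(n,q[0]['position']) for n in(p,s,t) if (q:=spot_point(l,n)) and q[0]['conf']>.4]
    print(l,len(O),*(tri(O) if len(O)>1 else ()))
plan([477,-23.5,215])"
```

```text
mallet 3 [ 480.63544149 -266.87581424  196.03572188] [np.float64(13.92819307444211), np.float64(22.84417102308206), np.float64(17.30606724390682)]
mallet_grip 3 [ 488.41932315 -280.6079882   206.83572436] [np.float64(2.7634117801033926), np.float64(3.9405048710820836), np.float64(6.052645503435856)]
pos [ 491.8 -282.2  215.3] xaxis [-0.899  0.438  0.001] yaxis [0.438 0.899 0.   ] delta [2.108 3.769 0.007] n 5 per [0.422 0.754 0.001] clock 8.95 F [ 0.4 -0.  -1.9] q [-0.72  0.46  1.59  0.    1.1  -1.84] w 0.254
```

View pics/g.png

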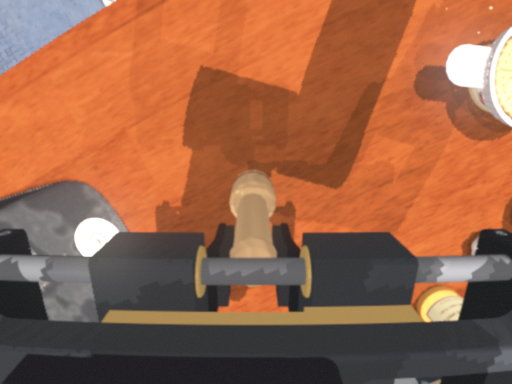

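```bash
python3 -c "
from h import *
plan([477.7,-24.6,215])
p=snapshot('wrist')
for z in (90,150,190,250): print(z,proj(p,(491.8,-282.2,z)))
"
```

```text
pos [ 491.8 -282.2  215.3] xaxis [-0.899  0.438  0.001] yaxis [0.438 0.899 0.   ] delta [2.089 3.758 0.007] n 5 per [0.418 0.752 0.001] clock 8.95 F [ 0.4 -0.  -1.9] q [-0.72  0.46  1.59  0.    1.1  -1.84] w 0.254
90 [253.53175734 186.53924835]
150 [253.7285826 205.3236216]
190 [253.92102843 223.72875692]
250 [254.39485766 269.21189251]
```

>>> send_rows([
  [0,0.2,0.4,0,0,0,0],
  [0,0.42,0.75,0,0,0,0],
  [0,0.42,0.75,0,0,0,0],
  [0,0.42,0.75,0,0,0,0],
  [0,0.42,0.75,0,0,0,0],
  [0,0.22,0.35,0,0,0,0],
  [0,0,0,0,0,0,0],
  [0,0,0,0,0,0,0],
])

```text
clock: 10.0
tool_pos: [477.1, -24.7, 215.9]
tool_rot: [0.0, 0.224, 0.975, -0.0]
contact_force: [1.3, -0.7, -1.7]
grip_width: 0.252
gripper_force: 35.0
```

```bash
python3 -c "
from h import *
plan([477.7,-24.6,195.6])
s,t,p=snapshot('scene'),snapshot('top'),snapshot('wrist')
cv2.imwrite('pics/l.png',np.hstack([cv2.resize(s['image'][150:270,170:300],(390,360)),cv2.resize(p['image'][60:320,120:460],(400,360))]))
S=robot.read_state()['tool_pos']; print([proj(s,(S[0],S[1],S[2]-d)) for d in(126,0)],proj(s,(477.7,-24.6,58)))
"
```

```text
pos [477.1 -24.7 215.9] xaxis [-0.9    0.437 -0.001] yaxis [ 0.437  0.9   -0.   ] delta [-0.009  0.006  0.338] n 1 per [-0.009  0.006  0.338] clock 10.0 F [ 1.3 -0.7 -1.7] q [-0.29  0.34  1.8  -0.    1.   -1.4 ] w 0.252
[array([239.37357447, 205.28099098]), array([238.61658661, 163.56712112])] [239.44092145 215.0118264 ]
```

View pics/l.png

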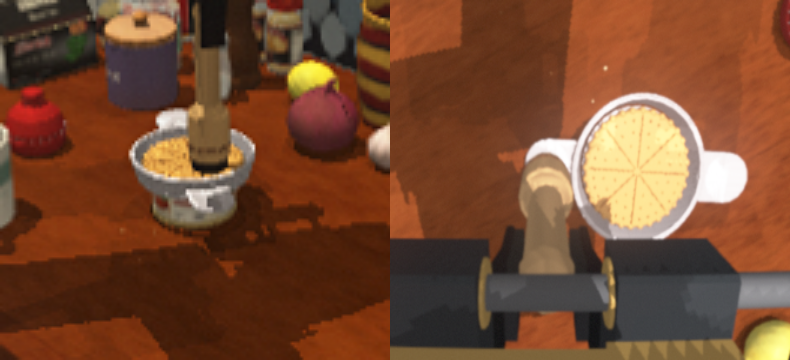

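The mallet's foot hangs directly over the lug nearer the robot (scene foot at about (240,205), lug at (240,216)). I'll lower it and feel for contact.

>>> send_rows([
  [0,0,0,0.2,0,0,0],
  [0,0,0,0.2,0,0,0],
  [0,0,0,0,0,0,0],
  [0,0,0,0,0,0,0],
])

```text
clock: 10.65
tool_pos: [477.0, -24.9, 191.4]
tool_rot: [-0.0, 0.225, 0.974, 0.0]
contact_force: [0.0, 0.6, -1.3]
grip_width: 0.254
gripper_force: 35.0
```

>>> send_rows([
  [0,0,0,0.02,0,0,0],
  [0,0,0,0,0,0,0],
])

```text
clock: 10.9
tool_pos: [477.1, -24.8, 190.6]
tool_rot: [0.0, 0.224, 0.974, -0.0]
contact_force: [-0.1, -0.6, -1.5]
grip_width: 0.253
gripper_force: 35.0
```

>>> send_rows([
  [0,0,0,0.01,0,0,0],
  [0,0,0,0,0,0,0],
])

```text
clock: 11.15
tool_pos: [477.0, -24.8, 189.9]
tool_rot: [0.0, 0.224, 0.974, -0.0]
contact_force: [-0.1, 0.5, -2.1]
grip_width: 0.255
gripper_force: 35.0
```

>>> send_rows([
  [0,0,0,0.01,0,0,0],
  [0,0,0,0,0,0,0],
])

```text
clock: 11.4
tool_pos: [476.9, -24.8, 189.2]
tool_rot: [-0.0, 0.224, 0.974, -0.0]
contact_force: [0.0, -0.3, -1.6]
grip_width: 0.253
gripper_force: 35.0
```

>>> send_rows([
  [0,0,0,0.008,0,0,0],
  [0,0,0,0,0,0,0],
])

```text
clock: 11.65
tool_pos: [476.9, -24.8, 188.7]
tool_rot: [-0.0, 0.224, 0.974, -0.0]
contact_force: [-0.0, -0.6, -2.4]
grip_width: 0.253
gripper_force: 35.0
```

>>> send_rows([
  [0,0,0,0.008,0,0,0],
  [0,0,0,0,0,0,0],
])

```text
clock: 11.9
tool_pos: [476.9, -24.8, 188.2]
tool_rot: [-0.0, 0.224, 0.974, -0.0]
contact_force: [0.4, -0.2, -0.2]
grip_width: 0.253
gripper_force: 35.0
```

>>> send_rows([
  [0,0,0,0.008,0,0,0],
  [0,0,0,0,0,0,0],
])

```text
clock: 12.15
tool_pos: [477.0, -24.8, 187.8]
tool_rot: [-0.0, 0.224, 0.974, -0.0]
contact_force: [-0.7, 0.8, -2.4]
grip_width: 0.258
gripper_force: 35.0
```

>>> send_rows([
  [0,0,0,0.008,0,0,0],
  [0,0,0,0,0,0,0],
])

```text
clock: 12.4
tool_pos: [477.0, -24.8, 187.3]
tool_rot: [-0.0, 0.224, 0.974, -0.0]
contact_force: [-0.2, -0.9, -2.1]
grip_width: 0.252
gripper_force: 35.0
```

>>> send_rows([
  [0,0,0,0.008,0,0,0],
  [0,0,0,0,0,0,0],
])

```text
clock: 12.65
tool_pos: [477.0, -24.8, 186.8]
tool_rot: [-0.0, 0.224, 0.974, -0.0]
contact_force: [0.8, 0.0, -2.7]
grip_width: 0.258
gripper_force: 35.0
```

>>> send_rows([
  [0,0,0,0.008,0,0,0],
  [0,0,0,0,0,0,0],
])

```text
clock: 12.9
tool_pos: [477.0, -24.8, 186.3]
tool_rot: [-0.0, 0.224, 0.974, -0.0]
contact_force: [0.2, 0.3, -1.9]
grip_width: 0.259
gripper_force: 35.0
```

>>> send_rows([
  [0,0,0,0.008,0,0,0],
  [0,0,0,0,0,0,0],
])

```text
clock: 13.15
tool_pos: [477.0, -24.8, 185.9]
tool_rot: [-0.0, 0.224, 0.974, -0.0]
contact_force: [-0.4, 0.3, -2.8]
grip_width: 0.257
gripper_force: 35.0
```

>>> send_rows([
  [0,0,0,0.008,0,0,0],
  [0,0,0,0,0,0,0],
])

```text
clock: 13.4
tool_pos: [477.0, -24.8, 185.4]
tool_rot: [-0.0, 0.224, 0.974, 0.0]
contact_force: [-0.0, 0.0, -1.5]
grip_width: 0.25
gripper_force: 35.0
```

>>> send_rows([
  [0,0,0,0.008,0,0,0],
  [0,0,0,0,0,0,0],
])

```text
clock: 13.65
tool_pos: [477.0, -24.8, 184.9]
tool_rot: [-0.0, 0.224, 0.974, 0.0]
contact_force: [-0.4, 0.3, -2.1]
grip_width: 0.252
gripper_force: 35.0
```

>>> send_rows([
  [0,0,0,0.008,0,0,0],
  [0,0,0,0,0,0,0],
])

```text
clock: 13.9
tool_pos: [476.9, -24.8, 184.4]
tool_rot: [-0.0, 0.224, 0.974, -0.0]
contact_force: [-0.0, -0.0, -2.5]
grip_width: 0.251
gripper_force: 35.0
```

>>> send_rows([
  [0,0,0,0.008,0,0,0],
  [0,0,0,0,0,0,0],
])

```text
clock: 14.15
tool_pos: [477.0, -24.8, 183.9]
tool_rot: [-0.0, 0.224, 0.974, -0.0]
contact_force: [-0.0, -0.5, -1.9]
grip_width: 0.254
gripper_force: 35.0
```

>>> send_rows([
  [0,0,0,0.008,0,0,0],
  [0,0,0,0,0,0,0],
])

```text
clock: 14.4
tool_pos: [476.9, -24.8, 183.5]
tool_rot: [-0.0, 0.224, 0.974, 0.0]
contact_force: [0.5, 0.1, -1.6]
grip_width: 0.255
gripper_force: 35.0
```

>>> send_rows([
  [0,0,0,0.008,0,0,0],
  [0,0,0,0,0,0,0],
])

```text
clock: 14.65
tool_pos: [476.9, -24.8, 183.0]
tool_rot: [-0.0, 0.224, 0.974, 0.0]
contact_force: [0.5, 1.3, -2.1]
grip_width: 0.25
gripper_force: 35.0
```

>>> send_rows([
  [0,0,0,0.008,0,0,0],
  [0,0,0,0,0,0,0],
])

```text
clock: 14.9
tool_pos: [477.0, -24.8, 182.5]
tool_rot: [-0.0, 0.224, 0.974, -0.0]
contact_force: [0.4, -0.2, -1.7]
grip_width: 0.254
gripper_force: 35.0
```

>>> send_rows([
  [0,0,0,0.008,0,0,0],
  [0,0,0,0,0,0,0],
])

```text
clock: 15.15
tool_pos: [476.9, -24.8, 182.0]
tool_rot: [-0.0, 0.224, 0.974, -0.0]
contact_force: [-0.3, 0.0, -2.2]
grip_width: 0.256
gripper_force: 35.0
```

>>> send_rows([
  [0,0,0,0.008,0,0,0],
  [0,0,0,0,0,0,0],
])

```text
clock: 15.4
tool_pos: [477.0, -24.8, 181.5]
tool_rot: [-0.0, 0.224, 0.974, -0.0]
contact_force: [0.2, 0.6, -1.6]
grip_width: 0.258
gripper_force: 35.0
```

>>> send_rows([
  [0,0,0,0.008,0,0,0],
  [0,0,0,0,0,0,0],
])

```text
clock: 15.65
tool_pos: [477.0, -24.8, 181.1]
tool_rot: [-0.0, 0.224, 0.974, 0.0]
contact_force: [-0.2, 0.3, -2.1]
grip_width: 0.253
gripper_force: 35.0
```

>>> send_rows([
  [0,0,0,0.008,0,0,0],
  [0,0,0,0,0,0,0],
])

```text
clock: 15.9
tool_pos: [476.9, -24.8, 180.6]
tool_rot: [-0.0, 0.224, 0.974, 0.0]
contact_force: [0.1, 0.0, -2.7]
grip_width: 0.255
gripper_force: 35.0
```

>>> send_rows([
  [0,0,0,0.008,0,0,0],
  [0,0,0,0,0,0,0],
])

```text
clock: 16.15
tool_pos: [477.0, -24.8, 180.1]
tool_rot: [-0.0, 0.224, 0.974, 0.0]
contact_force: [0.2, -0.3, -1.7]
grip_width: 0.255
gripper_force: 35.0
```

>>> send_rows([
  [0,0,0,0.008,0,0,0],
  [0,0,0,0,0,0,0],
])

```text
clock: 16.4
tool_pos: [477.1, -24.8, 179.7]
tool_rot: [0.0, 0.224, 0.974, -0.0]
contact_force: [0.3, 0.0, -1.9]
grip_width: 0.254
gripper_force: 35.0
```

>>> send_rows([
  [0,0,0,0.008,0,0,0],
  [0,0,0,0,0,0,0],
])

```text
clock: 16.65
tool_pos: [477.2, -24.9, 179.4]
tool_rot: [0.0, 0.224, 0.974, -0.0]
contact_force: [0.0, -0.1, 0.7]
grip_width: 0.255
gripper_force: 35.0
```

>>> send_rows([
  [0,0,0,0.005,0,0,0],
  [0,0,0,0,0,0,0],
])

```text
clock: 16.9
tool_pos: [477.2, -24.9, 179.1]
tool_rot: [0.0, 0.224, 0.974, -0.0]
contact_force: [-0.9, -0.3, 2.1]
grip_width: 0.252
gripper_force: 35.0
```

>>> send_rows([
  [0,0,0,0,0,0,0],
  [0,0,0,0,0,0,0],
])

```text
clock: 17.15
tool_pos: [477.1, -24.9, 179.0]
tool_rot: [0.0, 0.224, 0.974, -0.0]
contact_force: [-0.4, 0.7, 1.6]
grip_width: 0.255
gripper_force: 35.0
```

>>> send_rows([
  [0,0,0,0.005,0,0,0],
  [0,0,0,0,0,0,0],
])

```text
clock: 17.4
tool_pos: [477.2, -24.9, 178.8]
tool_rot: [0.0, 0.224, 0.974, -0.0]
contact_force: [-0.8, 0.8, 3.7]
grip_width: 0.259
gripper_force: 35.0
```

>>> send_rows([
  [0,0,0,0.005,0,0,0],
  [0,0,0,0,0,0,0],
])

```text
clock: 17.65
tool_pos: [477.2, -24.9, 178.5]
tool_rot: [0.0, 0.224, 0.974, -0.0]
contact_force: [-0.3, -0.9, 5.7]
grip_width: 0.254
gripper_force: 35.0
```

>>> send_rows([
  [0,0,0,0,0,0,0],
  [0,0,0,0,0,0,0],
])

```text
clock: 17.9
tool_pos: [477.2, -24.9, 178.4]
tool_rot: [0.0, 0.224, 0.974, -0.0]
contact_force: [-0.7, -0.6, 4.6]
grip_width: 0.255
gripper_force: 35.0
```

>>> send_rows([
  [0,0,0,0.005,0,0,0],
  [0,0,0,0,0,0,0],
])

```text
clock: 18.15
tool_pos: [477.0, -24.8, 178.0]
tool_rot: [0.0, 0.224, 0.974, -0.0]
contact_force: [-0.1, -0.5, 3.3]
grip_width: 0.253
gripper_force: 35.0
```

>>> send_rows([
  [0,0,0,0.005,0,0,0],
  [0,0,0,0,0,0,0],
])

```text
clock: 18.4
tool_pos: [477.0, -24.8, 177.7]
tool_rot: [0.0, 0.224, 0.974, -0.0]
contact_force: [-0.8, -0.6, 5.3]
grip_width: 0.251
gripper_force: 35.0
```

>>> send_rows([
  [0,0,0,0,0,0,0],
  [0,0,0,0,0,0,0],
])

```text
clock: 18.65
tool_pos: [477.0, -24.8, 177.7]
tool_rot: [0.0, 0.224, 0.974, -0.0]
contact_force: [-0.2, -1.1, 4.6]
grip_width: 0.255
gripper_force: 35.0
```

>>> send_rows([
  [0,0,0,0.005,0,0,0],
  [0,0,0,0,0,0,0],
])

```text
clock: 18.9
tool_pos: [477.1, -24.9, 177.5]
tool_rot: [0.0, 0.224, 0.974, -0.0]
contact_force: [-0.4, -0.9, 4.6]
grip_width: 0.254
gripper_force: 35.0
```

>>> send_rows([
  [0,0,0,0.005,0,0,0],
  [0,0,0,0,0,0,0],
])

```text
clock: 19.15
tool_pos: [477.2, -24.9, 177.4]
tool_rot: [0.0, 0.224, 0.974, -0.0]
contact_force: [-0.7, -1.2, 6.5]
grip_width: 0.249
gripper_force: 35.0
```

>>> send_rows([
  [0,0,0,0.005,0,0,0],
  [0,0,0,0,0,0,0],
])

```text
clock: 19.4
tool_pos: [477.3, -24.9, 177.2]
tool_rot: [0.0, 0.224, 0.974, -0.0]
contact_force: [-1.1, -1.4, 6.9]
grip_width: 0.258
gripper_force: 35.0
```

>>> send_rows([
  [0,0,0,-0.46,0,0,0],
  [0,-0.03,0.5,0,0,0,0],
  [0,-0.05,0.9,0,0,0,0],
  [0,-0.05,0.9,0,0,0,0],
  [0,-0.03,0.54,0,0,0,0],
  [0,0,0,0,0,0,0],
  [0,0,0,0.22,0,0,0],
  [0,0,0,0,0,0,0],
])

```text
clock: 20.4
tool_pos: [557.8, 123.3, 189.0]
tool_rot: [-0.003, 0.225, 0.974, -0.001]
contact_force: [0.4, 0.2, -2.0]
grip_width: 0.253
gripper_force: 35.0
```

```bash
python3 -c "
from h import *
plan([560.3,124.0,190.4])
s=snapshot('scene')
cv2.imwrite('pics/m.png',cv2.resize(s['image'][150:270,170:300],(520,480)))
S=robot.read_state()['tool_pos']; print([proj(s,(S[0],S[1],S[2]-d)) for d in(126,0)])
"
```

```text
pos [557.8 123.3 189. ] xaxis [-0.899  0.439  0.005] yaxis [ 0.439  0.899 -0.003] delta [-0.031  0.029 -0.023] n 1 per [-0.031  0.029 -0.023] clock 20.4 F [ 0.4  0.2 -2. ] q [ 0.02  0.5   1.6  -0.    1.05 -1.09] w 0.253
[array([227.07235849, 188.38695111]), array([225.91304854, 150.94170564])]
```

View pics/m.png

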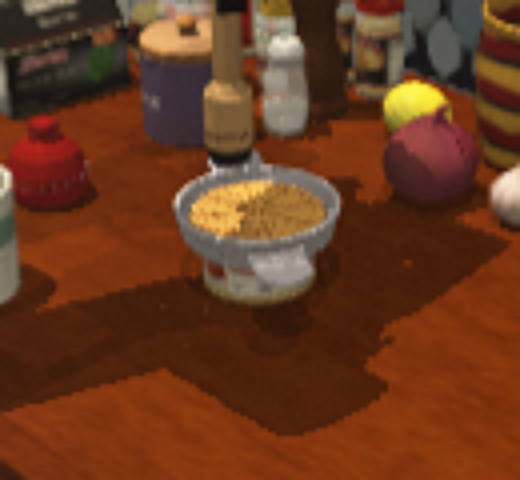

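The foot at (229,158) in the crop is over the far lug. I'll feel downward.

>>> send_rows([
  [0,-0.02,0.02,0,0,0,0],
  [0,0,0,0.008,0,0,0],
])

```text
clock: 20.7
tool_pos: [562.2, 124.3, 191.1]
tool_rot: [0.001, 0.225, 0.974, 0.0]
contact_force: [0.3, -0.1, -2.1]
grip_width: 0.253
gripper_force: 35.0
```

>>> send_rows([
  [0,0,0,0.012,0,0,0],
])

```text
clock: 20.82
tool_pos: [561.9, 124.6, 190.3]
tool_rot: [0.0, 0.225, 0.974, 0.0]
contact_force: [0.2, 0.1, -1.8]
grip_width: 0.255
gripper_force: 35.0
```

>>> send_rows([
  [0,0,0,0.012,0,0,0],
])

```text
clock: 20.95
tool_pos: [561.8, 124.8, 189.3]
tool_rot: [0.0, 0.224, 0.974, 0.0]
contact_force: [0.5, 0.3, -2.1]
grip_width: 0.255
gripper_force: 35.0
```

>>> send_rows([
  [0,0,0,0,0,0,0],
])

```text
clock: 21.08
tool_pos: [561.7, 124.8, 189.2]
tool_rot: [-0.0, 0.224, 0.974, -0.0]
contact_force: [-0.4, -0.0, -2.5]
grip_width: 0.254
gripper_force: 35.0
```

>>> send_rows([
  [0,0,-0.03,0.012,0,0,0],
])

```text
clock: 21.2
tool_pos: [561.0, 123.2, 188.6]
tool_rot: [0.0, 0.224, 0.975, 0.0]
contact_force: [0.1, 0.3, -1.8]
grip_width: 0.252
gripper_force: 35.0
```

>>> send_rows([
  [0,0,0,0.012,0,0,0],
])

```text
clock: 21.32
tool_pos: [560.9, 123.1, 187.7]
tool_rot: [-0.0, 0.224, 0.974, -0.0]
contact_force: [-0.5, 0.5, -2.4]
grip_width: 0.254
gripper_force: 35.0
```

>>> send_rows([
  [0,0,0,0.012,0,0,0],
])

```text
clock: 21.45
tool_pos: [561.0, 123.1, 187.0]
tool_rot: [-0.0, 0.224, 0.974, 0.0]
contact_force: [0.1, 0.3, -1.8]
grip_width: 0.257
gripper_force: 35.0
```

>>> send_rows([
  [0,0,0,0,0,0,0],
])

```text
clock: 21.58
tool_pos: [560.9, 123.2, 187.0]
tool_rot: [-0.0, 0.224, 0.974, -0.0]
contact_force: [0.5, -0.1, -2.8]
grip_width: 0.257
gripper_force: 35.0
```

>>> send_rows([
  [0,0,0,0.012,0,0,0],
])

```text
clock: 21.7
tool_pos: [561.1, 123.2, 186.5]
tool_rot: [0.0, 0.224, 0.974, 0.0]
contact_force: [-0.5, -0.8, -0.8]
grip_width: 0.249
gripper_force: 35.0
```

>>> send_rows([
  [0,0,0,0.012,0,0,0],
])

```text
clock: 21.82
tool_pos: [561.2, 123.1, 186.0]
tool_rot: [0.0, 0.224, 0.974, 0.0]
contact_force: [-0.3, -0.3, 1.1]
grip_width: 0.254
gripper_force: 35.0
```

>>> send_rows([
  [0,0,0,0.012,0,0,0],
])

```text
clock: 21.95
tool_pos: [561.4, 123.1, 185.6]
tool_rot: [0.001, 0.224, 0.974, 0.0]
contact_force: [-0.9, -1.0, 2.5]
grip_width: 0.251
gripper_force: 35.0
```

>>> send_rows([
  [0,0,0,0,0,0,0],
])

```text
clock: 22.08
tool_pos: [561.4, 123.2, 185.5]
tool_rot: [0.001, 0.224, 0.974, 0.0]
contact_force: [0.5, 0.2, 3.1]
grip_width: 0.256
gripper_force: 35.0
```

>>> send_rows([
  [0,0,0,0.006,0,0,0],
  [0,0,0,0.006,0,0,0],
])

```text
clock: 22.32
tool_pos: [561.3, 123.3, 184.6]
tool_rot: [0.0, 0.225, 0.974, 0.0]
contact_force: [0.2, 0.7, 3.7]
grip_width: 0.255
gripper_force: 35.0
```

>>> send_rows([
  [0,0,0,0.005,0,0,0],
  [0,0,0,0.005,0,0,0],
])

```text
clock: 22.58
tool_pos: [561.5, 123.3, 184.0]
tool_rot: [0.001, 0.224, 0.974, 0.0]
contact_force: [-0.2, 0.4, 6.0]
grip_width: 0.258
gripper_force: 35.0
```

>>> send_rows([
  [0,0,0,0.005,0,0,0],
  [0,0,0,0,0,0,0],
])

```text
clock: 22.82
tool_pos: [561.4, 123.4, 183.5]
tool_rot: [0.0, 0.225, 0.974, 0.0]
contact_force: [-0.2, 1.4, 4.8]
grip_width: 0.257
gripper_force: 35.0
```

>>> send_rows([
  [0,0,0,0.005,0,0,0],
  [0,0,0,0,0,0,0],
])

```text
clock: 23.08
tool_pos: [561.5, 123.3, 183.4]
tool_rot: [0.001, 0.224, 0.974, 0.0]
contact_force: [-0.0, 1.0, 6.8]
grip_width: 0.254
gripper_force: 35.0
```

>>> send_rows([
  [0,0,0,0.005,0,0,0],
  [0,0,0,0,0,0,0],
])

```text
clock: 23.32
tool_pos: [561.5, 123.3, 183.2]
tool_rot: [0.001, 0.224, 0.974, 0.0]
contact_force: [0.4, 0.2, 7.0]
grip_width: 0.254
gripper_force: 35.0
```

>>> send_rows([
  [0,0,0,0.005,0,0,0],
  [0,0,0,0,0,0,0],
])

```text
clock: 23.58
tool_pos: [561.6, 123.3, 183.1]
tool_rot: [0.001, 0.224, 0.974, 0.0]
contact_force: [0.4, 1.2, 8.4]
grip_width: 0.255
gripper_force: 35.0
```

>>> send_rows([
  [0,0,0,-0.3,0,0,0],
  [0,0.03,-0.5,0,0,0,0],
  [0,0.06,-0.9,0,0,0,0],
  [0,0.06,-0.9,0,0,0,0],
  [0,0.03,-0.53,0,0,0,0],
  [0,0,0,0.15,0,0,0],
  [0,0,0,0.15,0,0,0],
  [0,0,0,0,0,0,0],
  [0,0,0,0,0,0,0],
])

```text
clock: 24.7
tool_pos: [477.3, -24.0, 182.1]
tool_rot: [-0.0, 0.224, 0.975, 0.0]
contact_force: [0.6, -0.0, -2.0]
grip_width: 0.255
gripper_force: 35.0
```

>>> send_rows([
  [0,0,0,0.045,0,0,0],
  [0,0,0,0.02,0,0,0],
  [0,0,0,0.006,0,0,0],
  [0,0,0,0.006,0,0,0],
])

```text
clock: 25.2
tool_pos: [477.4, -24.8, 178.3]
tool_rot: [0.001, 0.225, 0.974, 0.0]
contact_force: [0.4, 1.1, 1.8]
grip_width: 0.258
gripper_force: 35.0
```

>>> send_rows([
  [0,0,0,0.006,0,0,0],
  [0,0,0,0.006,0,0,0],
  [0,0,0,0.006,0,0,0],
])

```text
clock: 25.58
tool_pos: [477.3, -25.0, 177.1]
tool_rot: [0.0, 0.224, 0.974, -0.0]
contact_force: [0.0, -0.6, 4.1]
grip_width: 0.257
gripper_force: 35.0
```

>>> send_rows([
  [0,0,0,0.006,0,0,0],
  [0,0,0,0.006,0,0,0],
])

```text
clock: 25.82
tool_pos: [477.3, -25.0, 176.3]
tool_rot: [0.0, 0.224, 0.974, -0.0]
contact_force: [-0.9, 0.4, 4.8]
grip_width: 0.256
gripper_force: 35.0
```

>>> send_rows([
  [0,0,0,0.006,0,0,0],
  [0,0,0,0.006,0,0,0],
])

```text
clock: 26.08
tool_pos: [477.3, -25.0, 175.5]
tool_rot: [0.0, 0.224, 0.974, -0.0]
contact_force: [-0.5, 0.4, 7.1]
grip_width: 0.256
gripper_force: 35.0
```

>>> send_rows([
  [0,0,0,0.005,0,0,0],
  [0,0,0,0,0,0,0],
])

```text
clock: 26.32
tool_pos: [477.4, -25.1, 175.4]
tool_rot: [0.001, 0.224, 0.974, -0.0]
contact_force: [-0.9, -0.1, 7.1]
grip_width: 0.254
gripper_force: 35.0
```

>>> send_rows([
  [0,0,0,-0.42,0,0,0],
  [0,-0.03,0.5,0,0,0,0],
  [0,-0.06,0.9,0,0,0,0],
  [0,-0.06,0.9,0,0,0,0],
  [0,-0.03,0.53,0,0,0,0],
  [0,0,0,0.1,0,0,0],
  [0,0,0,0.12,0,0,0],
  [0,0,0,0,0,0,0],
  [0,0,0,0,0,0,0],
])

```text
clock: 27.45
tool_pos: [560.5, 122.2, 186.8]
tool_rot: [-0.0, 0.225, 0.974, -0.0]
contact_force: [0.2, -0.6, -1.3]
grip_width: 0.253
gripper_force: 35.0
```

>>> send_rows([
  [0,0,0,0.04,0,0,0],
  [0,0,0,0.02,0,0,0],
  [0,0,0,0.006,0,0,0],
  [0,0,0,0.006,0,0,0],
])

```text
clock: 27.95
tool_pos: [561.5, 123.0, 183.5]
tool_rot: [0.001, 0.224, 0.975, -0.0]
contact_force: [-0.5, -1.3, 4.9]
grip_width: 0.256
gripper_force: 35.0
```

>>> send_rows([
  [0,0,0,0.006,0,0,0],
  [0,0,0,0.006,0,0,0],
  [0,0,0,0.006,0,0,0],
])

```text
clock: 28.32
tool_pos: [561.5, 123.3, 181.9]
tool_rot: [0.001, 0.224, 0.974, 0.0]
contact_force: [-0.1, 0.2, 4.9]
grip_width: 0.253
gripper_force: 35.0
```

>>> send_rows([
  [0,0,0,0.006,0,0,0],
  [0,0,0,0.006,0,0,0],
])

```text
clock: 28.58
tool_pos: [561.6, 123.3, 181.4]
tool_rot: [0.001, 0.224, 0.974, 0.0]
contact_force: [-0.6, -0.2, 7.1]
grip_width: 0.252
gripper_force: 35.0
```

>>> send_rows([
  [0,0,0,0.004,0,0,0],
  [0,0,0,0,0,0,0],
])

```text
clock: 28.82
tool_pos: [561.7, 123.3, 181.4]
tool_rot: [0.001, 0.224, 0.974, 0.0]
contact_force: [-0.0, -1.5, 6.5]
grip_width: 0.255
gripper_force: 35.0
```

>>> send_rows([
  [0,0,0,-0.3,0,0,0],
  [0,0.03,-0.5,0,0,0,0],
  [0,0.06,-0.9,0,0,0,0],
  [0,0.06,-0.9,0,0,0,0],
  [0,0.03,-0.53,0,0,0,0],
  [0,0,0,0.15,0,0,0],
  [0,0,0,0.18,0,0,0],
  [0,0,0,0,0,0,0],
  [0,0,0,0,0,0,0],
])

```text
clock: 29.95
tool_pos: [477.1, -23.9, 178.4]
tool_rot: [-0.0, 0.224, 0.975, 0.0]
contact_force: [0.1, -0.4, -2.9]
grip_width: 0.257
gripper_force: 35.0
```

>>> send_rows([
  [0,0,0,0.035,0,0,0],
  [0,0,0,0.02,0,0,0],
  [0,0,0,0.006,0,0,0],
  [0,0,0,0.006,0,0,0],
])

```text
clock: 30.45
tool_pos: [477.6, -24.8, 175.6]
tool_rot: [0.001, 0.224, 0.974, 0.0]
contact_force: [-0.4, -0.5, 4.6]
grip_width: 0.256
gripper_force: 35.0
```

>>> send_rows([
  [0,0,0,0.006,0,0,0],
  [0,0,0,0.006,0,0,0],
])

```text
clock: 30.7
tool_pos: [477.5, -25.0, 174.6]
tool_rot: [0.001, 0.225, 0.974, -0.0]
contact_force: [-0.1, -0.2, 4.4]
grip_width: 0.257
gripper_force: 35.0
```

>>> send_rows([
  [0,0,0,0.006,0,0,0],
  [0,0,0,0.006,0,0,0],
])

```text
clock: 30.95
tool_pos: [477.5, -25.0, 173.8]
tool_rot: [0.001, 0.225, 0.974, -0.0]
contact_force: [-0.4, -0.3, 7.3]
grip_width: 0.256
gripper_force: 35.0
```

>>> send_rows([
  [0,0,0,0.006,0,0,0],
  [0,0,0,0.002,0,0,0],
])

```text
clock: 31.2
tool_pos: [477.7, -25.1, 173.5]
tool_rot: [0.001, 0.224, 0.974, -0.0]
contact_force: [-0.6, 0.2, 8.6]
grip_width: 0.254
gripper_force: 35.0
```

>>> send_rows([
  [0,0,0,-0.44,0,0,0],
  [0,-0.03,0.5,0,0,0,0],
  [0,-0.06,0.9,0,0,0,0],
  [0,-0.06,0.9,0,0,0,0],
  [0,-0.03,0.53,0,0,0,0],
  [0,0,0,0.1,0,0,0],
  [0,0,0,0.14,0,0,0],
  [0,0,0,0,0,0,0],
  [0,0,0,0,0,0,0],
])

```text
clock: 32.33
tool_pos: [560.5, 122.2, 184.6]
tool_rot: [-0.001, 0.225, 0.974, -0.0]
contact_force: [-0.3, 0.2, -1.9]
grip_width: 0.252
gripper_force: 35.0
```

>>> send_rows([
  [0,0,0,0.03,0,0,0],
  [0,0,0,0.02,0,0,0],
  [0,0,0,0.006,0,0,0],
  [0,0,0,0.006,0,0,0],
])

```text
clock: 32.83
tool_pos: [561.4, 123.0, 181.9]
tool_rot: [0.001, 0.224, 0.975, -0.0]
contact_force: [-0.7, -0.9, 4.5]
grip_width: 0.256
gripper_force: 35.0
```

>>> send_rows([
  [0,0,0,0.006,0,0,0],
  [0,0,0,0.006,0,0,0],
  [0,0,0,0.006,0,0,0],
])

```text
clock: 33.2
tool_pos: [561.4, 123.3, 180.5]
tool_rot: [0.001, 0.224, 0.974, 0.0]
contact_force: [-0.7, 0.5, 4.1]
grip_width: 0.256
gripper_force: 35.0
```

>>> send_rows([
  [0,0,0,0.006,0,0,0],
  [0,0,0,0.006,0,0,0],
])

```text
clock: 33.45
tool_pos: [561.5, 123.3, 179.8]
tool_rot: [0.001, 0.224, 0.974, 0.0]
contact_force: [0.0, 0.1, 6.8]
grip_width: 0.258
gripper_force: 35.0
```

>>> send_rows([
  [0,0,0,0.006,0,0,0],
  [0,0,0,0.002,0,0,0],
])

```text
clock: 33.7
tool_pos: [561.6, 123.3, 179.6]
tool_rot: [0.001, 0.224, 0.974, 0.0]
contact_force: [0.5, -0.6, 8.7]
grip_width: 0.256
gripper_force: 35.0
```

>>> send_rows([
  [0,0,0,-0.33,0,0,0],
  [0,0.03,-0.5,0,0,0,0],
  [0,0.06,-0.9,0,0,0,0],
  [0,0.06,-0.9,0,0,0,0],
  [0,0.03,-0.53,0,0,0,0],
  [0,0,0,0.16,0,0,0],
  [0,0,0,0.2,0,0,0],
  [0,0,0,0,0,0,0],
  [0,0,0,0,0,0,0],
])

```text
clock: 34.83
tool_pos: [477.1, -23.9, 176.6]
tool_rot: [-0.0, 0.224, 0.975, 0.0]
contact_force: [-0.1, -0.4, -0.9]
grip_width: 0.257
gripper_force: 35.0
```

>>> send_rows([
  [0,0,0,0.035,0,0,0],
  [0,0,0,0.02,0,0,0],
  [0,0,0,0.006,0,0,0],
  [0,0,0,0.006,0,0,0],
])

```text
clock: 35.33
tool_pos: [477.6, -24.8, 173.8]
tool_rot: [0.001, 0.224, 0.974, 0.0]
contact_force: [-0.2, 1.6, 4.3]
grip_width: 0.257
gripper_force: 35.0
```

>>> send_rows([
  [0,0,0,0.006,0,0,0],
  [0,0,0,0.006,0,0,0],
  [0,0,0,0.006,0,0,0],
])

```text
clock: 35.7
tool_pos: [477.4, -24.9, 172.3]
tool_rot: [0.001, 0.225, 0.974, -0.0]
contact_force: [-0.6, 0.1, 5.2]
grip_width: 0.254
gripper_force: 35.0
```

>>> send_rows([
  [0,0,0,0.006,0,0,0],
  [0,0,0,0.006,0,0,0],
])

```text
clock: 35.95
tool_pos: [477.6, -25.0, 171.8]
tool_rot: [0.001, 0.224, 0.974, -0.0]
contact_force: [-0.3, 0.6, 8.4]
grip_width: 0.259
gripper_force: 35.0
```

>>> send_rows([
  [0,0,0,0.003,0,0,0],
  [0,0,0,0,0,0,0],
])

```text
clock: 36.2
tool_pos: [477.7, -25.1, 171.8]
tool_rot: [0.001, 0.224, 0.974, -0.0]
contact_force: [-0.8, 0.8, 9.1]
grip_width: 0.257
gripper_force: 35.0
```

>>> send_rows([
  [0,0,0,-0.46,0,0,0],
  [0,-0.03,0.5,0,0,0,0],
  [0,-0.06,0.9,0,0,0,0],
  [0,-0.06,0.9,0,0,0,0],
  [0,-0.03,0.53,0,0,0,0],
  [0,0,0,0.1,0,0,0],
  [0,0,0,0.16,0,0,0],
  [0,0,0,0,0,0,0],
  [0,0,0,0,0,0,0],
])

```text
clock: 37.33
tool_pos: [560.4, 122.2, 182.8]
tool_rot: [-0.001, 0.225, 0.974, -0.0]
contact_force: [0.4, -1.1, -1.4]
grip_width: 0.257
gripper_force: 35.0
```

>>> send_rows([
  [0,0,0,0.03,0,0,0],
  [0,0,0,0.02,0,0,0],
  [0,0,0,0.006,0,0,0],
  [0,0,0,0.006,0,0,0],
])

```text
clock: 37.83
tool_pos: [561.4, 122.9, 180.1]
tool_rot: [0.001, 0.224, 0.974, -0.0]
contact_force: [-1.4, -1.4, 4.0]
grip_width: 0.252
gripper_force: 35.0
```

>>> send_rows([
  [0,0,0,0.006,0,0,0],
  [0,0,0,0.006,0,0,0],
  [0,0,0,0.006,0,0,0],
])

```text
clock: 38.2
tool_pos: [561.4, 123.3, 178.6]
tool_rot: [0.0, 0.224, 0.974, 0.0]
contact_force: [-1.1, -0.3, 3.7]
grip_width: 0.256
gripper_force: 35.0
```

>>> send_rows([
  [0,0,0,0.006,0,0,0],
  [0,0,0,0.006,0,0,0],
])

```text
clock: 38.45
tool_pos: [561.5, 123.3, 178.0]
tool_rot: [0.001, 0.224, 0.974, 0.0]
contact_force: [-0.2, -0.3, 6.7]
grip_width: 0.255
gripper_force: 35.0
```

>>> send_rows([
  [0,0,0,0.006,0,0,0],
  [0,0,0,0.002,0,0,0],
])

```text
clock: 38.7
tool_pos: [561.7, 123.3, 177.9]
tool_rot: [0.001, 0.224, 0.974, 0.0]
contact_force: [-1.2, -1.0, 7.7]
grip_width: 0.252
gripper_force: 35.0
```

>>> send_rows([
  [0,0,0,-0.36,0,0,0],
  [0,0.03,-0.5,0,0,0,0],
  [0,0.06,-0.9,0,0,0,0],
  [0,0.06,-0.9,0,0,0,0],
  [0,0.03,-0.53,0,0,0,0],
  [0,0,0,0.18,0,0,0],
  [0,0,0,0.21,0,0,0],
  [0,0,0,0,0,0,0],
  [0,0,0,0,0,0,0],
])

```text
clock: 39.83
tool_pos: [477.2, -23.9, 174.8]
tool_rot: [-0.0, 0.224, 0.975, 0.0]
contact_force: [0.2, 0.4, -1.8]
grip_width: 0.254
gripper_force: 35.0
```

>>> send_rows([
  [0,0,0,0.035,0,0,0],
  [0,0,0,0.02,0,0,0],
  [0,0,0,0.006,0,0,0],
  [0,0,0,0.006,0,0,0],
])

```text
clock: 40.33
tool_pos: [477.5, -24.9, 171.8]
tool_rot: [0.001, 0.225, 0.974, 0.0]
contact_force: [-0.5, 0.8, 3.6]
grip_width: 0.255
gripper_force: 35.0
```

>>> send_rows([
  [0,0,0,0.006,0,0,0],
  [0,0,0,0.006,0,0,0],
  [0,0,0,0.006,0,0,0],
])

```text
clock: 40.7
tool_pos: [477.4, -25.0, 170.6]
tool_rot: [0.001, 0.225, 0.974, -0.0]
contact_force: [0.2, -0.4, 5.9]
grip_width: 0.253
gripper_force: 35.0
```

>>> send_rows([
  [0,0,0,0.006,0,0,0],
  [0,0,0,0.006,0,0,0],
])

```text
clock: 40.95
tool_pos: [477.6, -25.0, 170.1]
tool_rot: [0.001, 0.224, 0.974, -0.0]
contact_force: [-0.6, 0.0, 7.8]
grip_width: 0.257
gripper_force: 35.0
```

>>> send_rows([
  [0,0,0,0.003,0,0,0],
  [0,0,0,0,0,0,0],
])

```text
clock: 41.2
tool_pos: [477.7, -25.1, 170.1]
tool_rot: [0.001, 0.224, 0.974, -0.0]
contact_force: [-0.9, -1.0, 8.2]
grip_width: 0.251
gripper_force: 35.0
```

>>> send_rows([
  [0,0,0,-0.48,0,0,0],
  [0,-0.03,0.5,0,0,0,0],
  [0,-0.06,0.9,0,0,0,0],
  [0,-0.06,0.9,0,0,0,0],
  [0,-0.03,0.53,0,0,0,0],
  [0,0,0,0.12,0,0,0],
  [0,0,0,0.16,0,0,0],
  [0,0,0,0,0,0,0],
  [0,0,0,0,0,0,0],
])

```text
clock: 42.32
tool_pos: [560.4, 122.2, 181.0]
tool_rot: [-0.001, 0.225, 0.974, -0.0]
contact_force: [0.4, 0.2, -2.5]
grip_width: 0.254
gripper_force: 35.0
```

>>> send_rows([
  [0,0,0,0.03,0,0,0],
  [0,0,0,0.02,0,0,0],
  [0,0,0,0.006,0,0,0],
  [0,0,0,0.006,0,0,0],
])

```text
clock: 42.82
tool_pos: [561.2, 123.0, 178.0]
tool_rot: [0.0, 0.224, 0.974, -0.0]
contact_force: [0.4, -0.6, 1.6]
grip_width: 0.256
gripper_force: 35.0
```

>>> send_rows([
  [0,0,0,0.006,0,0,0],
  [0,0,0,0.006,0,0,0],
  [0,0,0,0.006,0,0,0],
])

```text
clock: 43.2
tool_pos: [561.5, 123.2, 177.1]
tool_rot: [0.001, 0.224, 0.974, 0.0]
contact_force: [-1.0, -0.8, 5.7]
grip_width: 0.255
gripper_force: 35.0
```

>>> send_rows([
  [0,0,0,0.006,0,0,0],
  [0,0,0,0.006,0,0,0],
])

```text
clock: 43.45
tool_pos: [561.5, 123.3, 176.3]
tool_rot: [0.001, 0.224, 0.974, 0.0]
contact_force: [-0.6, -0.6, 5.9]
grip_width: 0.254
gripper_force: 35.0
```

>>> send_rows([
  [0,0,0,0.006,0,0,0],
  [0,0,0,0.002,0,0,0],
])

```text
clock: 43.7
tool_pos: [561.7, 123.3, 176.1]
tool_rot: [0.001, 0.224, 0.974, 0.0]
contact_force: [-0.7, -0.1, 6.7]
grip_width: 0.255
gripper_force: 35.0
```

>>> send_rows([
  [0,0,0,-0.38,0,0,0],
  [0,0.03,-0.5,0,0,0,0],
  [0,0.06,-0.9,0,0,0,0],
  [0,0.06,-0.9,0,0,0,0],
  [0,0.03,-0.53,0,0,0,0],
  [0,0,0,0.2,0,0,0],
  [0,0,0,0.21,0,0,0],
  [0,0,0,0,0,0,0],
  [0,0,0,0,0,0,0],
])

```text
clock: 44.82
tool_pos: [477.1, -23.9, 173.0]
tool_rot: [-0.0, 0.224, 0.975, 0.0]
contact_force: [0.2, 0.4, -2.3]
grip_width: 0.253
gripper_force: 35.0
```

>>> send_rows([
  [0,0,0,0.035,0,0,0],
  [0,0,0,0.02,0,0,0],
  [0,0,0,0.006,0,0,0],
  [0,0,0,0.006,0,0,0],
])

```text
clock: 45.32
tool_pos: [477.4, -24.9, 170.0]
tool_rot: [0.001, 0.225, 0.974, 0.0]
contact_force: [-0.7, -0.1, 3.0]
grip_width: 0.255
gripper_force: 35.0
```

>>> send_rows([
  [0,0,0,0.006,0,0,0],
  [0,0,0,0.006,0,0,0],
  [0,0,0,0.006,0,0,0],
])

```text
clock: 45.7
tool_pos: [477.4, -24.9, 168.7]
tool_rot: [0.001, 0.225, 0.974, -0.0]
contact_force: [0.0, -0.2, 5.9]
grip_width: 0.255
gripper_force: 35.0
```

>>> send_rows([
  [0,0,0,0.006,0,0,0],
  [0,0,0,0.006,0,0,0],
])

```text
clock: 45.95
tool_pos: [477.6, -25.0, 168.2]
tool_rot: [0.001, 0.224, 0.974, -0.0]
contact_force: [-1.4, 0.4, 7.9]
grip_width: 0.258
gripper_force: 35.0
```

>>> send_rows([
  [0,0,0,0.003,0,0,0],
  [0,0,0,0,0,0,0],
])

```text
clock: 46.2
tool_pos: [477.3, -25.0, 167.8]
tool_rot: [0.0, 0.224, 0.974, -0.0]
contact_force: [-0.9, -0.6, 4.7]
grip_width: 0.255
gripper_force: 35.0
```

>>> send_rows([
  [0,0,0,0.005,0,0,0],
  [0,0,0,0,0,0,0],
])

```text
clock: 46.45
tool_pos: [476.3, -24.7, 166.6]
tool_rot: [-0.001, 0.224, 0.974, -0.0]
contact_force: [-0.8, -0.2, -1.8]
grip_width: 0.254
gripper_force: 35.0
```

>>> send_rows([
  [0,0,0,-0.3,0,0,0],
  [0,0,0,-0.3,0,0,0],
  [0,0.1,-0.6,0,0,0,0],
  [0,0.1,-0.7,0,0,0,0],
  [0,0.1,-0.7,0,0,0,0],
  [0,0,0,0,0,0,0],
])

```text
clock: 47.2
tool_pos: [406.4, -126.1, 202.4]
tool_rot: [-0.001, 0.227, 0.974, 0.0]
contact_force: [-0.2, -0.1, -1.9]
grip_width: 0.251
gripper_force: 35.0
```

```bash
python3 -c "
from h import *
S=robot.read_state()['tool_pos']
plan([S[0],S[1],128])
s=snapshot('scene');p=snapshot('wrist')
cv2.imwrite('pics/r.png',np.hstack([cv2.resize(s['image'][150:270,170:300],(390,360)),cv2.resize(p['image'],(400,360))]))
"
```

```text
pos [ 406.4 -126.1  202.4] xaxis [-0.897  0.441  0.003] yaxis [ 0.441  0.897 -0.   ] delta [-0.003  0.     1.24 ] n 2 per [-0.002  0.     0.62 ] clock 47.2 F [-0.2 -0.1 -1.9] q [-0.56  0.29  1.93 -0.    0.92 -1.68] w 0.251
```

View pics/r.png

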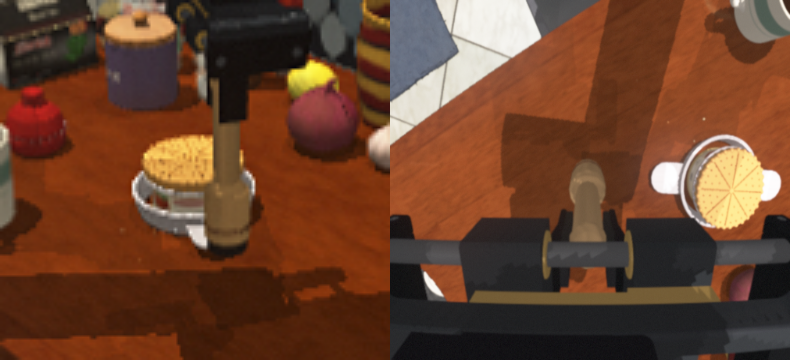

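The ring lies flat on the worktop, with the shortbread untouched on its tin. Now I'll set the mallet down well clear of it.

>>> send_rows([
  [0,-0.5,-0.1,0,0,0,0],
  [0,-0.5,-0.1,0,0,0,0],
  [0,-0.3,-0.06,0.2,0,0,0],
  [0,0,0,0.5,0,0,0],
  [0,0,0,0.4,0,0,0],
  [0,0,0,0.08,0,0,0],
  [0,0,0,0,0,0,0],
  [0,0,0,0,0,0,0],
])

```text
clock: 48.3
tool_pos: [472.5, -173.1, 133.2]
tool_rot: [0.001, 0.224, 0.975, -0.0]
contact_force: [0.3, -0.3, -1.7]
grip_width: 0.25
gripper_force: 35.0
```

>>> send_rows([
  [0,0,0,0.06,0,0,0],
  [0,0,0,0.03,0,0,0],
  [0,0,0,0,0,0,0],
  [0,0,0,0,0,0,0],
])

```text
clock: 48.8
tool_pos: [471.6, -173.1, 127.0]
tool_rot: [0.0, 0.225, 0.974, -0.0]
contact_force: [-0.1, -0.0, -2.8]
grip_width: 0.254
gripper_force: 35.0
```

>>> send_rows([
  [0,0,0,0.015,0,0,0],
  [0,0,0,0,0,0,0],
])

```text
clock: 49.05
tool_pos: [471.6, -173.0, 126.0]
tool_rot: [-0.0, 0.224, 0.974, 0.0]
contact_force: [0.4, 0.4, -1.6]
grip_width: 0.255
gripper_force: 35.0
```

>>> send_rows([
  [0,0,0,0.01,0,0,0],
  [0,0,0,0,0,0,0],
])

```text
clock: 49.3
tool_pos: [471.8, -173.1, 125.6]
tool_rot: [0.0, 0.224, 0.974, -0.0]
contact_force: [-0.0, 0.2, 0.1]
grip_width: 0.257
gripper_force: 35.0
```

>>> send_rows([
  [0.4,0,0,0,0,0,0],
  [0.6,0,0,0,0,0,0],
  [0.9,0,0,0,0,0,0],
  [0.9,0,0,0,0,0,0],
  [0.9,0,0,-0.2,0,0,0],
  [0.9,0,0,-0.5,0,0,0],
  [0.9,0,0,-0.7,0,0,0],
  [0.9,0,0,-0.7,0,0,0],
  [0.9,0,0,0,0,0,0],
  [0.9,0,0,0,0,0,0],
])

```text
clock: 50.55
tool_pos: [471.1, -172.6, 251.6]
tool_rot: [-0.0, 0.224, 0.974, 0.0]
contact_force: [-0.1, -0.2, -1.1]
grip_width: 0.899
gripper_force: 0.0
```

```bash
python3 -c "
from h import *
p=snapshot('wrist');s=snapshot('scene')
cv2.imwrite('pics/f.png',np.hstack([cv2.resize(s['image'][140:290,140:340],(400,300)),cv2.resize(p['image'],(400,300))]))
plan([472,-173,300])"
```

```text
pos [ 470.7 -172.4  250.4] xaxis [-0.899  0.438  0.003] yaxis [0.438 0.899 0.   ] delta [-0.021  0.001 -0.826] n 1 per [-0.021  0.001 -0.826] clock 50.65 F [-0.3 -0.   0.6] q [-0.57  0.32  1.7   0.    1.12 -1.69] w 0.898
```

View pics/f.png

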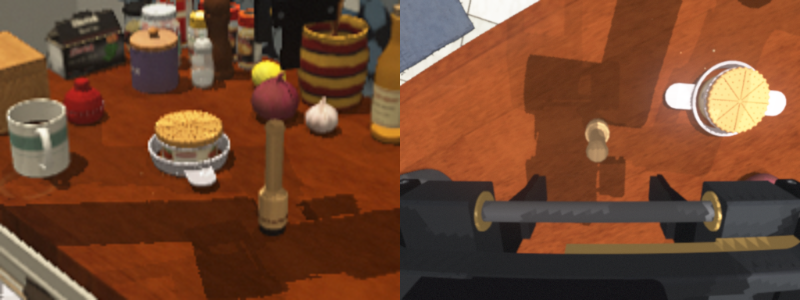

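The mallet stands upright at (272,180), clear of the ring, which lies flat around the tin. Everything else is in its place.

```bash
python3 -c "
from station import robot
print(robot.job_done())"
```

```text
the job is handed in; nothing more can be done
None
```

The ring was tapped down lug by lug, alternating sides, until it dropped free onto the worktop; the shortbread was not hit, the mallet stands upright clear of the ring, and the job is handed in (about 51 s on the clock, verdict not shown).

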